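# Gauge a loose flacon cap in a tapered slot and put it away by size

### The arm

A 6-joint arm with a two-finger parallel gripper is mounted at the origin on the work surface. World frame = base frame: x ahead of the robot, y to its left, z up, the work surface at z = 0. Lengths are in mm, angles in rad, forces in N, time in s.
With the tool pointing down it reaches from about 350 to 1000 mm from the base axis. Payload 7.1 kg.
Tool frame: the origin (TCP) lies midway between the tips of the shut fingers; the grasp point (between the pads) lies arm.tcp_to_grasp behind it (arm.tcp_to_grasp is the distance from the TCP to the grasp point, in mm); z points along the fingers, y is the line along which they close (so a half turn about z gives the same grasp; the last joint's range is limited). The gripper opens to 85 mm and grips with 20 to 120 N. Pads are 22 mm wide; open, the fingers measure 114 mm over their backs; the gripper's body (76 mm by 85 mm) begins 54 mm behind the grasp point. The pads swing forward as they close: fully open they stand 13 mm farther back than shut.
Start: joints at [-1.231, 0.423, 1.63, -0, 1.089, -0.019], TCP at [219.486, -585.176, 192.819] pointing down, gripper open.
Joint ranges: [-3, 3], [-0.9, 2.11], [0.09, 2.58], [-1.31, 4.45], [0.11, 2.69], [-2.54, 2.54]. Speed limits (rad/s): [2.39, 2.39, 3.01, 3.14, 3.14, 3.14].

### API

Orientations are given as a rotation vector (axis times angle).
In Python, from rig import arm gives the robot as it stands.
- The arm moves only by the tool jog_arm, never from a script. Its argument "series" is a list of rows, each an object with "rot": the turn, a rotation vector about the tool's x, y, z as a fraction of full scale, a list of three; "translation": the shift along the tool's x, y, z as a fraction of full scale, a list of three; "fingers": the gripper command: -1 is fully open, 1 is shut, values between are in proportion. A call has 1 to 12 rows; each row shifts and turns the commanded pose from where the row before left it, along the tool's axes as they then stand; what a row does not reach is not made up. Full scale, the value 1, is 0.25 m for a shift and pi/2 rad for a turn. A row lasts 1/12 s, in which the tool goes at most 41.7 mm and 7.16 degrees, less where a joint would pass 70% of its speed; a pose out of reach is approached as far as the arm can. A call with a number of a shift or a turn outside -1 to 1 is refused whole. A call with a gripper value outside its range is refused whole. The fingers move at their own pace and stop on an object; the grip force is fixed at half the most. Time passes only in rows, so rows that do not move let the fingers close. It gives the time, the measured TCP pose, the force, the opening and the grip force at its end, in the units of the state.
- arm.read_state(): the state, without advancing time (a new reading comes with each control period).
- arm.capture(name): name is "scene" or "top" or "wrist"; returns (picture, depth): 400x640x3 uint8, red, green, blue; 400x640 float32, mm along the optical axis (not along the pixel's ray), 0 where there is no reading.
- arm.camera_params(name): a dict with "fx", "fy", "cx", "cy" (pixels), "R" (3x3) and "t" (3): a world point X has camera coordinates R X + t. Camera axes: x right, y down, z forward; pixel columns grow to the right and rows downward; lengths in mm; the calibration is good to about 2 mm. The wrist camera is an equidistant fisheye: a pixel r from the principal point sees the ray r / f radians off the axis. A picture is of the moment at which its call begins: read the wrist's pose just before it. camera_params takes no time and is no camera call; for the wrist camera it gives the pose at the moment of the call.
- arm.job_done(): hands the job in; it is judged then, once.
The state is a dict: "time": time; "joint_pos": joint angles; "qvel": joint speeds; "joint_torque": joint torques, N m; "tool_pos": TCP position; "tool_rot": TCP orientation; "force": force on the tool from outside, world axes, zero at the start; "ft_torque": the same for the moment, N m; "finger_gap": opening from 0.0 (shut) to 1.0 (fully open); "grasp_force": force on a finger pad.
Only numpy, scipy, OpenCV 4.12 (cv2) and the standard library are available. Lean on these libraries where they do the work, as an engineer would, in place of code of your own. Each camera call takes 0.05 s, during which the arm holds its last target. There are 200 camera calls.

### The job

Take the black cap that stands alone on the cork coaster and, keeping it upright, slide it along the gauge's tapered slot from the wide end until it wedges lightly between both rails; feel for it and do not force it. Let it rest there a moment to see which of the three bands parted by the two engraved lines it has stopped in, then stand it upright in the organiser's matching bay (small cap in the narrow bay, medium in the middle-sized bay, large in the wide bay) and let go. Leave the other caps and the rest of the things on the steel tray as they are.

Things in the scene. Friction and masses are not known exactly. Their poses are not given: they have to be found in the camera images.
- cap_a: Cap A: black screw cap of a perfume flacon, an upright cylinder 42 mm tall, about 30 g, one of six look-alikes; its outer diameter lies somewhere between 19 and 28 mm and is not known beforehand; any of the six may be the one on the coaster. Its origin lies on its axis, half-way up (21 mm above its foot); z up.
- cap_b: Cap B: black screw cap of a perfume flacon, an upright cylinder 42 mm tall, about 30 g, one of six look-alikes; its outer diameter lies somewhere between 19 and 28 mm and is not known beforehand; any of the six may be the one on the coaster. Its origin lies on its axis, half-way up (21 mm above its foot); z up.
- cap_c: Cap C: black screw cap of a perfume flacon, an upright cylinder 42 mm tall, about 30 g, one of six look-alikes; its outer diameter lies somewhere between 19 and 28 mm and is not known beforehand; any of the six may be the one on the coaster. Its origin lies on its axis, half-way up (21 mm above its foot); z up.
- cap_d: Cap D: black screw cap of a perfume flacon, an upright cylinder 42 mm tall, about 30 g, one of six look-alikes; its outer diameter lies somewhere between 19 and 28 mm and is not known beforehand; any of the six may be the one on the coaster. Its origin lies on its axis, half-way up (21 mm above its foot); z up.
- cap_e: Cap E: black screw cap of a perfume flacon, an upright cylinder 42 mm tall, about 30 g, one of six look-alikes; its outer diameter lies somewhere between 19 and 28 mm and is not known beforehand; any of the six may be the one on the coaster. Its origin lies on its axis, half-way up (21 mm above its foot); z up.
- cap_f: Cap F: black screw cap of a perfume flacon, an upright cylinder 42 mm tall, about 30 g, one of six look-alikes; its outer diameter lies somewhere between 19 and 28 mm and is not known beforehand; any of the six may be the one on the coaster. Its origin lies on its axis, half-way up (21 mm above its foot); z up.
- coaster: Round cork coaster, 90 mm across, 4 mm thick, fixed on the dresser top; the cap to be gauged stands on it, within 15 mm of its centre. Origin at the centre of its underside.
- gauge: Fixed gauge: dark steel base plate 160 x 84 x 4 mm with two aluminium rails, 10 mm high, that form a tapered slot, open above and at the mouth. Origin at the centre of its underside; x along the slot's centre line from the wide mouth (-x end) to the narrow end (+x), y left, z up. Slot 34 mm wide at x = -61 mm, 16.9 mm at x = +61 mm. The plate's top is as high as the coaster's, 4 mm above the dresser.
- rail_left: Left (+y) rail, 124 x 16 x 10 mm, fixed; its slot face stands 4 degrees off the centre line, so 1 mm of cap diameter is 7 mm of travel, and a cap 1 mm off the centre line meets one rail 14 mm before it wedges between both. Origin: middle of the foot of the slot face (gauge x = 0, y = 12.7, z = 4 mm). Nearly rigid; a push of 3 to 6 N wedges a cap, more than 15 N on a rail is too much.
- rail_right: Right (-y) rail, the mirror image of the left one (gauge y = -12.7 mm).
- slot_mouth (a point): Centre of the slot's mouth where the taper begins (34 mm wide), on top of the base plate (gauge x = -61 mm); in front of it the rail ends flare out over 15 mm. A cap enters here and slides on the plate or up to 3 mm above it; fingers can hold it above the rails.
- line_wide (a point): First of the two full-width engraved lines, at the slot's centre, level with the rails' tops (gauge x = +2.5 mm). A cap whose axis comes to a stop between the mouth and this line is a large one.
- line_narrow (a point): Second full-width engraved line, at the slot's centre, level with the rails' tops (gauge x = +28.3 mm). A cap whose axis stops between the two lines is a medium one, beyond this line (towards the narrow end) a small one.
- organiser: Fixed clear acrylic organiser, 68 (x) x 180 (y) x 14 mm, three open bays in a row along y, floor 3 mm thick, walls 3 mm thick and rising 11 mm above the floor, bays 62 mm long in x. Origin at the centre of its underside.
- bay_narrow (a point): Centre of the inner floor of the narrow bay (40 mm wide, at the organiser's +y end), for small caps; axes as the organiser's.
- bay_middle (a point): Centre of the inner floor of the middle bay (56 mm wide), for medium caps.
- bay_wide (a point): Centre of the inner floor of the wide bay (72 mm wide, at the organiser's -y end), for large caps.
- flacon: Squat green glass flacon with a black twist cap, 68 mm across, 79 mm tall, on the steel tray; leave it alone. Origin under its centre.
- deodorant: Upright aluminium deodorant stick, 35 mm across, 104 mm tall, on the steel tray; leave it alone. Origin under its centre.
- bowl: Grey ceramic cufflink bowl, 82 mm across, 32 mm tall, on the steel tray; leave it alone. Origin under its centre.
- acrylic_box: Clear acrylic box with its hinged lid latched shut, 80 x 110 x 62 mm, on the steel tray; leave it alone. Origin under its centre.
- tray: Fixed rectangular stainless steel tray, 200 (x) x 300 (y) mm, rim 18 mm high, floor 4 mm; five waiting caps and the bystanders stand on it. Origin at the centre of its underside.
Things that resemble listed ones, but are neither listed nor needed, are in the scene too. Leave any yellow look-alike of the gauge alone.

How it is judged:
By the outcome, as a careful person would: the job done as asked, in the order asked, and still so for the second after the job is handed in, with the robot touching nothing.
It also fails if it takes over 61 s, if anything falls off the work surface, if the arm or the gripper's body presses on something with over 40 N, if the wrist force passes 120 N, or if a joint passes its speed limit or range.

## Working session

There is one attempt and no reset: what is moved stays moved. The work goes in short steps, Python scripts to look and compute and a tool call to move; the robot and the scene stay as the last step left them, time stands still between calls to the robot, and variables do not carry over. Pictures are saved under pics/ and viewed, at most 10 in all, crops included, and the job is handed in when it is done.

Besides the shell and the picture viewer there is one more tool, called after "Call:" in YAML: its name, and indented under it one key for each argument. jog_arm: Moves the arm, as the interface text tells. Shift numbers are shares of 0.25 m and turn numbers shares of pi/2 rad, none past 1 either way. Its arguments: {"type":"object","properties":{"series":{"type":"array","items":{"type":"object","properties":{"rot":{"type":"array","items":{"type":"number"}},"translation":{"type":"array","items":{"type":"number"}},"fingers":{"type":"number"}}}}},"required":["series"]}

```bash
mkdir -p pics; ls
python3 - <<'E'
from rig import arm
import cv2,numpy as np
s=arm.read_state();print(s, arm.tcp_to_grasp)
for n in("top","scene"):
    p,d=arm.capture(n);cv2.imwrite(f"pics/{n}0.png",p[:,:,::-1]);np.savez(f"{n}0.npz",p=p,d=d,**arm.camera_params(n));print(arm.camera_params(n))
E
```

```text
pics
{'time': 0.0, 'joint_pos': array([-1.23096906e+00,  4.23835877e-01,  1.63072400e+00, -7.31514089e-07,
        1.08858997e+00, -1.89995133e-02]), 'qvel': array([-1.04676629e-04,  2.85756066e-04,  3.38183368e-05, -3.76739093e-04,
       -5.68676968e-04, -2.40429407e-05]), 'joint_torque': array([-2.48945275e-03, -5.57391250e+01, -2.81740719e+01, -1.54705458e-04,
        7.47050392e-03,  5.90838312e-06]), 'tool_pos': array([ 219.30142386, -584.59682193,  192.03547611]), 'tool_rot': array([-3.08965297e+00, -5.60350995e-01,  3.91511304e-04]), 'force': array([ 0.70580533,  0.81217236, -0.5450433 ]), 'ft_torque': array([-0.02501279, -0.02126665, -0.00307715]), 'grasp_force': 0.0, 'finger_gap': 1.0039127685862894} 18.700000000000003
{'fx': 414.170291111745, 'fy': 414.170291111745, 'cx': 311.62502143998364, 'cy': 194.25192738592716, 'R': array([[-0.01602881, -0.99971289,  0.01781026],
       [-0.99889963,  0.01522551, -0.04435886],
       [ 0.04407495, -0.01850168, -0.99885689]]), 't': array([  77.38620608,  590.61970827, 1068.81236913])}
{'fx': 394.09690215914173, 'fy': 394.09690215914173, 'cx': 319.5649123241874, 'cy': 200.8535952485588, 'R': array([[ 0.31461122,  0.94914692,  0.01182834],
       [ 0.59848304, -0.1886746 , -0.77860128],
       [-0.73677529,  0.25203576, -0.62740748]]), 't': array([-243.16155009, -300.84382692, 1256.64346055])}
```

View pics/top0.png

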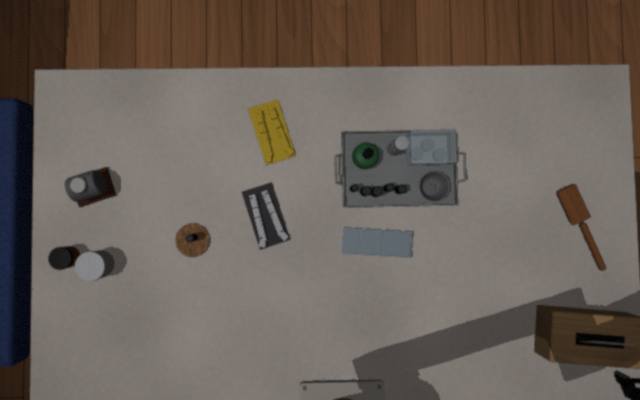

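View pics/scene0.png

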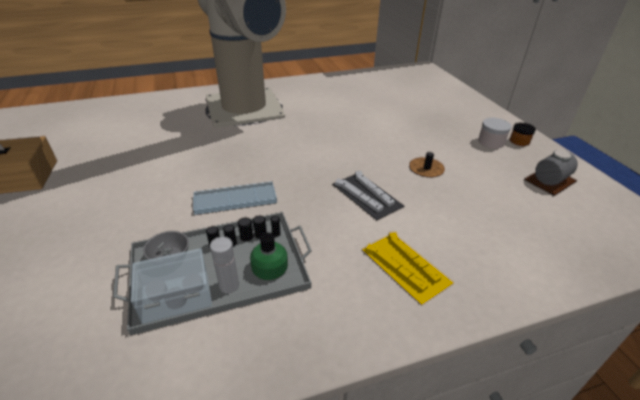

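The top view shows the coaster and cap at (193,240), the steel gauge at (266,215) with its wide mouth toward the bottom (the robot side), the organiser at (378,242), the tray at (400,168) and the yellow look-alike at (272,131).

The scene view agrees: cap at (429,160), gauge at (368,194).

```bash
cat > h.py <<'E'
import numpy as np,cv2
def ray(c,u,v,fish=False):
    x=(u-c['cx'])/c['fx'];y=(v-c['cy'])/c['fy']
    if fish:
        r=np.hypot(x,y);s=np.sin(r)/max(r,1e-9);d=np.array([x*s,y*s,np.cos(r)])
    else: d=np.array([x,y,1.])
    R=np.array(c['R']);return -R.T@np.array(c['t']),R.T@d
def onplane(c,u,v,z,fish=False):
    o,d=ray(c,u,v,fish);return o+d*(z-o[2])/d[2]
def proj(c,X,fish=False):
    p=np.array(c['R'])@np.array(X,float)+np.array(c['t'])
    if fish:
        r=np.hypot(p[0],p[1]);th=np.arctan2(r,p[2]);k=th/max(r,1e-9)
    else:k=1/p[2]
    return np.array([c['fx']*p[0]*k+c['cx'],c['fy']*p[1]*k+c['cy']])
E
python3 - <<'E'
from h import *
c=np.load('top0.npz');p=c['p'].astype(int);hsv=cv2.cvtColor(c['p'],cv2.COLOR_RGB2HSV)
def rect(m,box,z,name):
    k=np.zeros(m.shape,np.uint8);a,b,e,f=box;k[b:f,a:e]=m[b:f,a:e]
    k=cv2.morphologyEx(k,cv2.MORPH_CLOSE,np.ones((9,9)))
    cs,_=cv2.findContours(k,0,2);q=max(cs,key=cv2.contourArea)
    r=cv2.minAreaRect(q);print(name,r,onplane(c,*r[0],z).round(1))
    bp=np.array([onplane(c,*x,z) for x in cv2.boxPoints(r)]);print(bp.round(0)[:,:2].tolist())
V=hsv[...,2];print(p[100:101,200],p[242,378],p[235,180],p[240,194],p[187,262],p[300,200])
rect(((V<90)).astype(np.uint8),(235,175,300,255),4,'gauge')
rect((hsv[...,1]>90).astype(np.uint8),(165,215,220,265),4,'coaster')
rect(((p[...,2]-p[...,0])>5).astype(np.uint8),(330,220,425,265),8,'org')
rect((V<45).astype(np.uint8),(165,215,220,265),30,'cap')
E
```

```text
[[135 128 123]] [ 97 105 111] [96 70 46] [31 20 10] [41 41 43] [133 127 122]
gauge ((265.8026123046875, 215.38316345214844), (61.10752868652344, 32.83958435058594), 72.25532531738281) [538.6 188.9   4. ]
[[603.0, 254.0], [628.0, 171.0], [475.0, 124.0], [450.0, 206.0]]
coaster ((192.5, 240.0), (32.0, 33.0), 90.0) [477.6 380.2   4. ]
[[520.0, 423.0], [518.0, 337.0], [435.0, 338.0], [437.0, 423.0]]
org ((376.82098388671875, 242.13259887695312), (68.80204772949219, 25.843557357788086), 3.2704880237579346) [ 464.  -100.4    8. ]
[[437.0, -8.0], [504.0, -13.0], [491.0, -193.0], [424.0, -188.0]]
cap ((192.0, 237.0), (6.0, 12.0), 90.0) [486.8 374.5  30. ]
[[495.0, 390.0], [494.0, 359.0], [479.0, 359.0], [479.0, 390.0]]
```

Call:
jog_arm:
  series:
    - {"rot": [0, 0, -0.079], "translation": [0, 0, 0], "fingers": -1}
    - {"rot": [0, 0, -0.079], "translation": [0, 0, 0], "fingers": -1}
    - {"rot": [0, 0, -0.079], "translation": [0, 0, 0], "fingers": -1}
    - {"rot": [0, 0, -0.079], "translation": [0, 0, 0], "fingers": -1}
    - {"rot": [0, 0, -0.079], "translation": [0, 0, 0], "fingers": -1}
    - {"rot": [0, 0, -0.079], "translation": [0, 0, 0], "fingers": -1}
    - {"rot": [0, 0, -0.079], "translation": [0, 0, 0], "fingers": -1}
    - {"rot": [0, 0, -0.079], "translation": [0, 0, 0], "fingers": -1}
    - {"rot": [0, 0, -0.079], "translation": [0, 0, 0], "fingers": -1}
    - {"rot": [0, 0, -0.079], "translation": [0, 0, 0], "fingers": -1}
    - {"rot": [0, 0, -0.079], "translation": [0, 0, 0], "fingers": -1}
    - {"rot": [0, 0, -0.079], "translation": [0, 0, 0], "fingers": -1}

```text
time: 1.1
tool_pos: [219.3, -584.8, 192.4]
tool_rot: [-1.885, -2.512, -0.001]
force: [-0.5, -0.7, 0.2]
finger_gap: 1.005
grasp_force: 0.0
```

Call:
jog_arm:
  series:
    - {"translation": [0.137, 0.089, 0], "rot": [0, 0, 0], "fingers": -1}
    - {"translation": [0.137, 0.089, 0], "rot": [0, 0, 0], "fingers": -1}
    - {"translation": [0.137, 0.089, 0], "rot": [0, 0, 0], "fingers": -1}
    - {"translation": [0.137, 0.089, 0], "rot": [0, 0, 0], "fingers": -1}
    - {"translation": [0.137, 0.089, 0], "rot": [0, 0, 0], "fingers": -1}
    - {"translation": [0.137, 0.089, 0], "rot": [0, 0, 0], "fingers": -1}
    - {"translation": [0.137, 0.089, 0], "rot": [0, 0, 0], "fingers": -1}
    - {"translation": [0.137, 0.089, 0], "rot": [0, 0, 0], "fingers": -1}
    - {"translation": [0.137, 0.089, 0], "rot": [0, 0, 0], "fingers": -1}
    - {"translation": [0.137, 0.089, 0], "rot": [0, 0, 0], "fingers": -1}
    - {"translation": [0.137, 0.089, 0], "rot": [0, 0, 0], "fingers": -1}
    - {"translation": [0.137, 0.089, 0], "rot": [0, 0, 0], "fingers": -1}

```text
time: 2.1
tool_pos: [363.8, -114.9, 192.9]
tool_rot: [1.894, 2.506, 0.0]
force: [0.1, 0.2, 0.1]
finger_gap: 1.002
grasp_force: 0.0
```

Call:
jog_arm:
  series:
    - {"translation": [0.137, 0.089, 0], "rot": [0, 0, 0], "fingers": -1}
    - {"translation": [0.137, 0.089, 0], "rot": [0, 0, 0], "fingers": -1}
    - {"translation": [0.137, 0.089, 0], "rot": [0, 0, 0], "fingers": -1}
    - {"translation": [0.137, 0.089, 0], "rot": [0, 0, 0], "fingers": -1}
    - {"translation": [0.137, 0.089, 0], "rot": [0, 0, 0], "fingers": -1}
    - {"translation": [0.137, 0.089, 0], "rot": [0, 0, 0], "fingers": -1}
    - {"translation": [0.137, 0.089, 0], "rot": [0, 0, 0], "fingers": -1}
    - {"translation": [0.137, 0.089, 0], "rot": [0, 0, 0], "fingers": -1}
    - {"translation": [0.137, 0.089, 0], "rot": [0, 0, 0], "fingers": -1}
    - {"translation": [0.137, 0.089, 0], "rot": [0, 0, 0], "fingers": -1}
    - {"translation": [0, 0, 0], "rot": [0, 0, 0], "fingers": -1}
    - {"translation": [0, 0, 0], "rot": [0, 0, 0], "fingers": -1}

```text
time: 3.1
tool_pos: [484.1, 275.3, 192.1]
tool_rot: [-1.889, -2.51, 0.001]
force: [-0.3, -0.8, -0.3]
finger_gap: 0.999
grasp_force: 0.0
```

Run:
```python
from rig import arm
from h import *
c=arm.camera_params("wrist");p,d=arm.capture("wrist");cv2.imwrite("pics/w1.png",p[:,:,::-1]);np.savez("w1.npz",p=p,d=d,**c)
s=arm.read_state();print(s['tool_pos'],s['tool_rot'],s['force']);print(c)
for n,X in dict(gauge=(539,189,4),coaster=(477.6,380,4),captop=(487,374,46)).items():print(n,proj(c,X,True))
```

```text
[483.49852936 273.85183631 192.04783736] [-1.89079367 -2.50819169  0.00256175] [-0.22479898 -0.47195595  0.0958393 ]
{'fx': 309.70691628693146, 'fy': 309.70691628693146, 'cx': 317.16325553974013, 'cy': 196.29893876109773, 'R': array([[ 9.61237092e-01,  2.75722350e-01, -6.61805209e-04],
       [ 2.66474780e-01, -9.28375953e-01,  2.59054593e-01],
       [ 7.08127372e-02, -2.49189239e-01, -9.65862454e-01]]), 't': array([-539.57706217,   91.69391697,  410.9184132 ])}
gauge [340.76845852 243.21640167]
coaster [337.87611588  83.0303728 ]
captop [347.55830618  86.9319672 ]
```

View pics/w1.png

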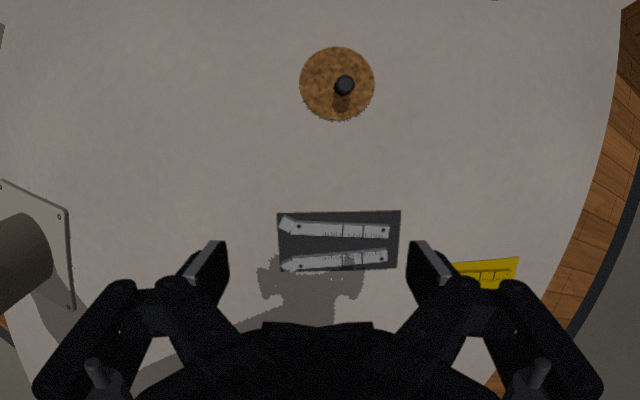

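The wrist view shows the cap top at (345,86) on the coaster (337,84), and the gauge at (340,241) with its mouth on the left and narrow end on the right.

```bash
cat > g.py <<'E'
from h import *
def cap(c,box):
    a,b,e,f=box;V=c['p'].max(2);k=np.zeros(V.shape,np.uint8);k[b:f,a:e]=(V[b:f,a:e]<55)*255
    cs,_=cv2.findContours(k,0,2);q=max(cs,key=cv2.contourArea);return q
def gauge(c,box):
    a,b,e,f=box;V=c['p'].max(2);k=np.zeros(V.shape,np.uint8);k[b:f,a:e]=(V[b:f,a:e]<75)
    k=cv2.morphologyEx(k,cv2.MORPH_OPEN,np.ones((2,2)))
    r=np.zeros(V.shape,np.uint8);r[b:f,a:e]=V[b:f,a:e]>85
    return k,r
E
python3 - <<'E'
from g import *
c=dict(np.load('w1.npz'))
q=cap(c,(325,65,370,125));print('cap bbox',cv2.boundingRect(q),q[:,0].tolist())
V=c['p'].max(2);print(V[75:110,345].tolist());print(V[240,230:420:4].tolist());print(V[200:290:2,340].tolist())
E
```

```text
cap bbox (334, 75, 21, 28) [[342, 75], [339, 78], [338, 78], [338, 79], [336, 81], [336, 82], [335, 83], [335, 84], [334, 85], [334, 90], [335, 91], [335, 93], [336, 94], [334, 96], [335, 97], [337, 97], [335, 95], [336, 94], [338, 94], [339, 95], [339, 96], [340, 96], [342, 98], [342, 100], [344, 102], [345, 101], [346, 101], [345, 100], [346, 99], [345, 99], [343, 97], [344, 96], [345, 96], [347, 94], [348, 94], [351, 91], [351, 90], [354, 87], [354, 82], [352, 80], [352, 79], [350, 77], [349, 77], [348, 76], [347, 76], [346, 75]]
[46, 27, 38, 42, 48, 49, 45, 42, 43, 43, 46, 45, 44, 44, 47, 42, 31, 12, 18, 9, 39, 53, 63, 58, 45, 42, 53, 56, 56, 61, 65, 62, 58, 54, 57]
[130, 134, 130, 129, 132, 129, 131, 128, 129, 129, 130, 129, 63, 41, 38, 40, 47, 45, 38, 44, 44, 43, 45, 45, 39, 44, 42, 42, 38, 44, 44, 47, 43, 42, 44, 43, 46, 42, 42, 41, 41, 42, 59, 136, 134, 112, 100, 99]
[131, 130, 130, 132, 130, 133, 53, 41, 49, 43, 39, 68, 99, 128, 125, 126, 123, 90, 94, 39, 39, 46, 43, 47, 43, 45, 68, 96, 89, 104, 122, 123, 122, 63, 25, 39, 86, 85, 84, 88, 87, 82, 86, 83, 87]
```

Run:
```python
from h import *
p=cv2.imread('pics/w1.png')
a=cv2.resize(p[195:285,260:420],None,fx=4.5,fy=4.5,interpolation=cv2.INTER_CUBIC)
b=cv2.resize(p[55:115,300:390],None,fx=3,fy=3,interpolation=cv2.INTER_CUBIC)
o=np.zeros((600,720,3),np.uint8);o[:405]=np.clip(a.astype(int)*1.6,0,255);o[410:590,:270]=np.clip(b.astype(int)*2,0,255);cv2.imwrite('pics/w1c.png',o)
```

```text
(no output)
```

View pics/w1c.png

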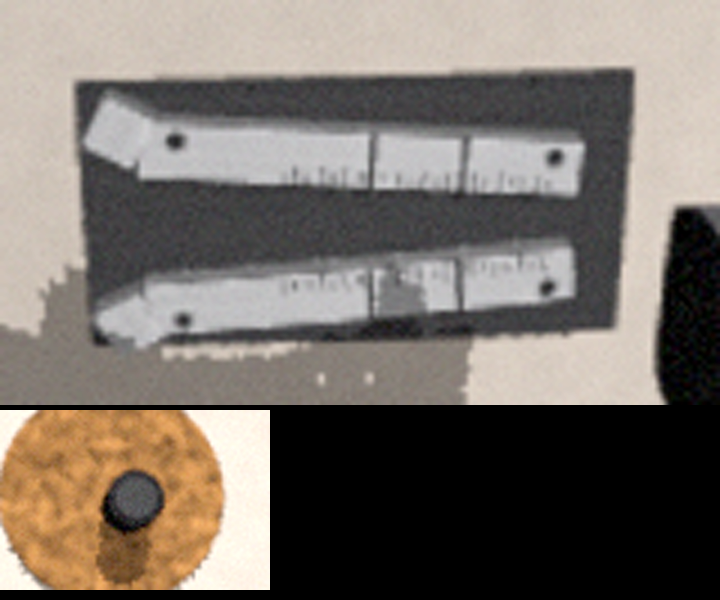

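The crop shows the upper rail's slot edge running from (140,178) to (578,196), the lower rail's from (148,285) to (573,250), the engraved lines at x≈373 and 463, and the cap's top disc at (137,498).

Run:
```python
from h import *
c=dict(np.load('w1.npz'))
P=lambda x,y,z:onplane(c,260+x/4.5,195+y/4.5,z,True)[:2]
L0,L1,R0,R1=[P(*q,14) for q in((140,178),(578,196),(148,285),(573,250))]
pl=[P(*q,4) for q in((75,82),(634,70),(614,327),(95,343))]
print('plate',np.round(pl,1).tolist(),np.mean(pl,0))
print('slot',L0,L1,R0,R1,np.linalg.norm(L0-R0),np.linalg.norm(L1-R1))
uL=(L1-L0)/np.linalg.norm(L1-L0);uR=(R1-R0)/np.linalg.norm(R1-R0)
ax=uL+uR;ax/=np.linalg.norm(ax);print('yaw',np.degrees(np.arctan2(ax[1],ax[0])),np.degrees(np.arccos(uL@uR)))
m0=(L0+R0)/2;m1=(L1+R1)/2;print(m0,m1,'yaw2',np.degrees(np.arctan2(*(m1-m0)[::-1])),(m0+m1)/2)
for x,a,b in((2.5,(372,190),(376,265)),(28.3,(465,190),(460,258))):
    m=(P(*a,14)+P(*b,14))/2;print('line',m,'origin->',m-x*ax)
print('cap',onplane(c,345.7,84.3,46,True))
print('coaster',onplane(c,337,84,4,True))
```

```text
plate [[449.2, 205.9], [600.4, 252.6], [624.7, 173.7], [474.2, 126.8]] [537.13653651 189.72663898]
slot [473.78031685 187.14666816] [594.29162764 215.15340902] [484.18674812 155.54599066] [598.8919442 198.8529068] 33.27005606223084 16.937215978822756
yaw 16.883636519731766 7.600758364214322
[478.98353248 171.34632941] [596.59178592 207.00315791] yaw2 16.8664139095672 [537.7876592  189.17474366]
line [540.90722063 190.56031218] origin-> [538.51497921 189.83423989]
line [564.8675742  198.25210857] origin-> [537.78740131 190.03297016]
cap [484.36165294 376.12160198  46.        ]
coaster [476.93812723 378.57776823   4.        ]
```

Call:
jog_arm:
  series:
    - {"translation": [0, 0, 0], "rot": [0, 0, -0.01], "fingers": -1}
    - {"translation": [0.0975, 0.03, 0.08], "rot": [0, 0, 0], "fingers": -1}
    - {"translation": [0.0975, 0.03, 0.08], "rot": [0, 0, 0], "fingers": -1}
    - {"translation": [0.0975, 0.03, 0.08], "rot": [0, 0, 0], "fingers": -1}
    - {"translation": [0.0975, 0.03, 0.08], "rot": [0, 0, 0], "fingers": -1}
    - {"translation": [0, 0, 0], "rot": [0, 0, 0], "fingers": -1}
    - {"translation": [0, 0, 0], "rot": [0, 0, 0], "fingers": -1}
    - {"translation": [0, 0, 0], "rot": [0, 0, 0], "fingers": -1}

```text
time: 3.82
tool_pos: [484.8, 374.1, 113.1]
tool_rot: [1.874, 2.521, -0.001]
force: [-0.8, -0.2, 0.2]
finger_gap: 0.998
grasp_force: 0.0
```

```bash
cat > look.py <<'E'
import sys
from rig import arm
from h import *
def look(name):
    c=arm.camera_params("wrist");s=arm.read_state();p,d=arm.capture("wrist");cv2.imwrite(f"pics/{name}.png",p[:,:,::-1])
    c.update(p=p,d=d);np.savez(name+".npz",**c)
    a=np.arctan2(s['tool_rot'][1],s['tool_rot'][0])*2
    print('tcp',s['tool_pos'].round(2),'tool y yaw',(np.degrees(a)-90+180)%360-180,'F',s['force'].round(2),'gap',s['finger_gap'],'t',s['time'])
    return c,s
def tool(s,X):
    from scipy.spatial.transform import Rotation as R
    return R.from_rotvec(s['tool_rot']).inv().apply(np.array(X)-s['tool_pos'])
E
python3 - <<'E'
from look import *
c,s=look('w2')
u=proj(c,(484.4,376.1,46),True);print(u)
V=c['p'].max(2);x,y=u.astype(int)
k=np.zeros(V.shape,np.uint8);k[y-40:y+60,x-50:x+50]=((V<62)&(V>33))[y-40:y+60,x-50:x+50]*255
o=c['p'][max(0,y-75):y+75,x-100:x+100,::-1];o=np.clip(o.astype(int)*2,0,255).astype(np.uint8)
cv2.imwrite('pics/w2c.png',cv2.resize(o,None,fx=4,fy=4,interpolation=cv2.INTER_CUBIC));print(x,y,o.shape)
E
```

```text
tcp [484.76 374.11 113.15] tool y yaw 16.752306591527855 F [-0.76 -0.17  0.21] gap 0.9983789675484646 t 3.8167
[319.32424639 190.86668844]
319 190 (150, 200, 3)
```

View pics/w2c.png

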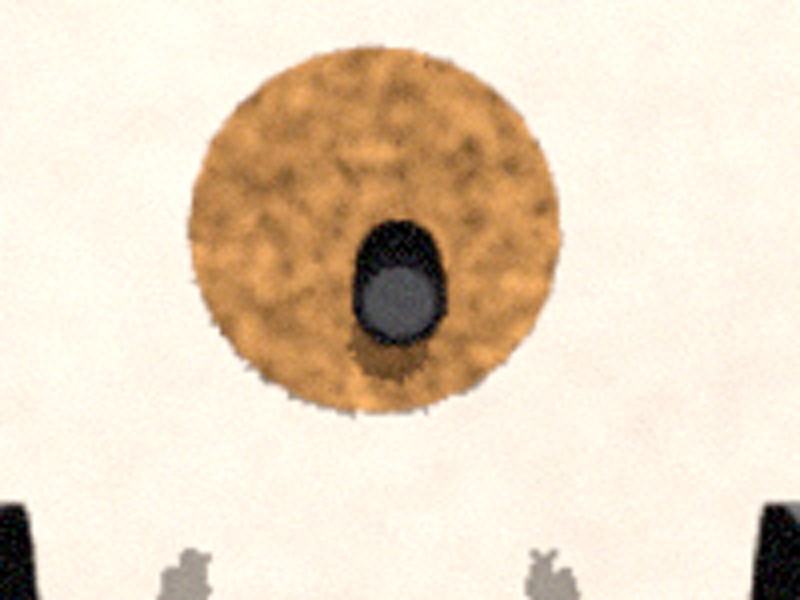

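The cap's top disc is at crop (400,300), about pixel (319,190). That agrees with the earlier fix to within 1 mm, and the cap is centred between the fingers.

Call:
jog_arm:
  series:
    - {"translation": [0.009, 0.001, 0.12], "rot": [0, 0, 0], "fingers": -1}
    - {"translation": [0, 0, 0.12], "rot": [0, 0, 0], "fingers": -0.2}
    - {"translation": [0, 0, 0.12], "rot": [0, 0, 0], "fingers": -0.2}
    - {"translation": [0, 0, 0.016], "rot": [0, 0, 0], "fingers": -0.2}
    - {"translation": [0, 0, 0], "rot": [0, 0, 0], "fingers": -0.2}
    - {"translation": [0, 0, 0], "rot": [0, 0, 0], "fingers": -0.2}

```text
time: 4.37
tool_pos: [485.4, 377.6, 20.5]
tool_rot: [1.874, 2.521, 0.002]
force: [0.1, 0.1, 0.2]
finger_gap: 0.606
grasp_force: 0.0
```

Call:
jog_arm:
  series:
    - {"fingers": 0.1, "translation": [0, 0, 0], "rot": [0, 0, 0]}
    - {"fingers": 0.3, "translation": [0, 0, 0], "rot": [0, 0, 0]}
    - {"fingers": 0.4, "translation": [0, 0, 0], "rot": [0, 0, 0]}
    - {"fingers": 0.5, "translation": [0, 0, 0], "rot": [0, 0, 0]}
    - {"fingers": 0.6, "translation": [0, 0, 0], "rot": [0, 0, 0]}
    - {"fingers": 0.8, "translation": [0, 0, 0], "rot": [0, 0, 0]}
    - {"fingers": 1, "translation": [0, 0, 0], "rot": [0, 0, 0]}
    - {"fingers": 1, "translation": [0, 0, 0], "rot": [0, 0, 0]}
    - {"fingers": 1, "translation": [0, 0, 0], "rot": [0, 0, 0]}
    - {"fingers": 1, "translation": [0, 0, 0], "rot": [0, 0, 0]}

```text
time: 5.2
tool_pos: [484.3, 377.7, 18.7]
tool_rot: [-1.874, -2.522, 0.0]
force: [0.1, -0.2, 0.4]
finger_gap: 0.001
grasp_force: 0.0
```

Run:
```python
from look import *
c,s=look('w3')
o=c['p'][:,:,::-1];o=np.clip(o.astype(int)*2,0,255).astype(np.uint8)
u=proj(c,s['tool_pos']+[0,0,27],True);print(u);x,y=u.astype(int)
o=o[max(0,y-75):y+75,x-100:x+100];cv2.imwrite('pics/w3c.png',cv2.resize(o,None,fx=4,fy=4,interpolation=cv2.INTER_CUBIC))
```

```text
tcp [484.29 377.71  18.74] tool y yaw 16.776747077366736 F [ 0.1  -0.16  0.42] gap 0.0013092735263699135 t 5.2
[320.06925043 237.15558151]
```

View pics/w3c.png

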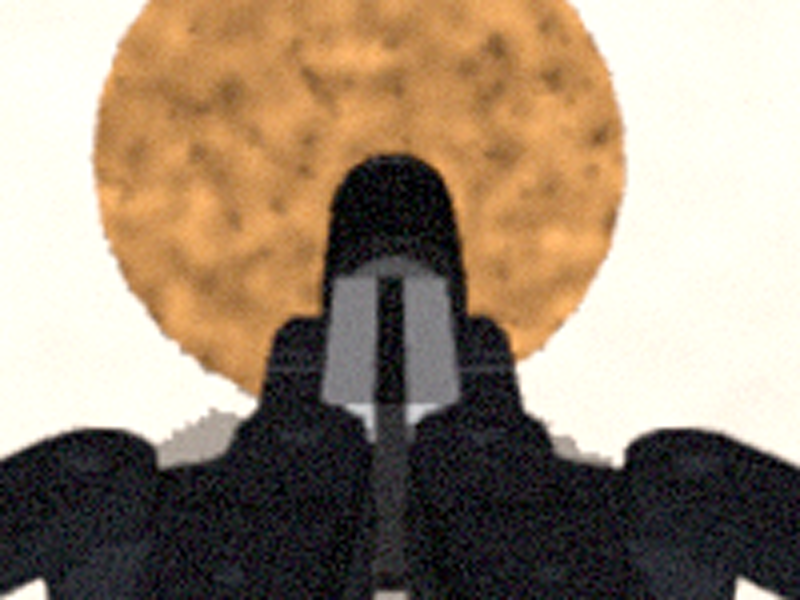

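The fingers read fully shut (gap 0, no grip force), yet the cap still seems to be under or in front of them: the strips at crop (350,340) and (432,340) cover the cap top. I'll check with the depth image and the scene camera.

Run:
```python
from look import *
c=dict(np.load('w3.npz'));x0,y0=220,162
for q in((395,170),(395,230),(395,262),(350,290),(350,390),(432,300),(390,300),(390,380),(300,350),(300,480),(395,50)):
    u,v=x0+q[0]/4,y0+q[1]/4;z=c['d'][int(v),int(u)]
    o,d=ray(c,u,v,True);print(q,z,(o+d/(c['R'][2]@d)*z).round(0))
p,d=arm.capture("scene");c2=arm.camera_params("scene");c2.update(p=p,d=d);u,v=proj(c2,(484,377,30)).astype(int)
o=np.clip(p[v-45:v+45,u-60:u+60,::-1].astype(int)*2,0,255).astype(np.uint8);cv2.imwrite('pics/s3.png',cv2.resize(o,None,fx=6,fy=6,interpolation=cv2.INTER_CUBIC))
```

```text
(395, 170) 191.9904 [481. 386.  15.]
(395, 230) 166.1345 [481. 386.  42.]
(395, 262) 164.00093 [482. 383.  45.]
(350, 290) 144.7329 [476. 385.  64.]
(350, 390) 118.02319 [476. 385.  92.]
(432, 300) 140.21054 [485. 388.  69.]
(390, 300) 140.23843 [480. 387.  69.]
(390, 380) 119.76226 [480. 387.  90.]
(300, 350) 137.24939 [472. 379.  73.]
(300, 480) 99.25338 [473. 386. 111.]
(395, 50) 198.71045 [476. 402.   4.]
```

View pics/s3.png

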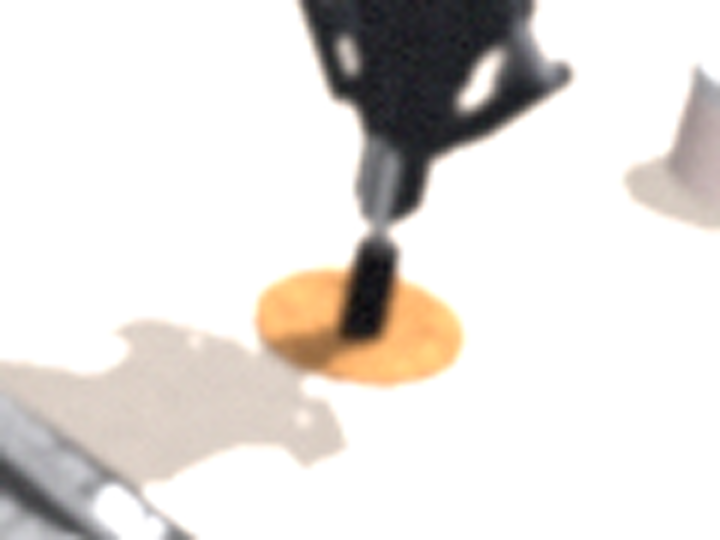

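The scene view shows the shut fingertips at crop (380,225), just above the upright cap's top at (378,240). So the tips sit well above the reported TCP. I'll measure that offset from depth.

Run:
```python
from look import *
from scipy.spatial.transform import Rotation as R
def cloud(c,fish):
    vv,uu=np.mgrid[100:400,150:500] if fish else np.mgrid[60:250,350:500]
    out=[]
    for u,v in zip(uu.ravel(),vv.ravel()):
        z=c['d'][v,u]
        if z<=0: continue
        o,d=ray(c,u,v,fish);out.append(o+d/(np.array(c['R'])[2]@d)*z)
    return np.array(out)
s=arm.read_state();T=R.from_rotvec(s['tool_rot'])
c2=arm.camera_params("scene");p,d=arm.capture("scene");c2.update(p=p,d=d)
for n,c,f in(('wrist',dict(np.load('w3.npz')),True),('scene',c2,False)):
    P=cloud(c,f);q=T.inv().apply(P-s['tool_pos']);m=np.hypot(q[:,0],q[:,1])<25
    h,e=np.histogram(P[m,2],bins=np.arange(0,120,4));print(n,list(zip(e[:-1].astype(int),h)))
    for lo,hi in((48,56),(56,64),(64,72),(72,80)):
        k=m&(P[:,2]>lo)&(P[:,2]<hi)
        if k.any():print(lo,k.sum(),q[k].min(0).round(1),q[k].max(0).round(1))
    k=m&(P[:,2]>10)&(P[:,2]<44);print('cap tool xy',q[k].min(0).round(1),q[k].max(0).round(1))
```

```text
wrist [(np.int64(0), np.int64(2002)), (np.int64(4), np.int64(767)), (np.int64(8), np.int64(30)), (np.int64(12), np.int64(52)), (np.int64(16), np.int64(66)), (np.int64(20), np.int64(57)), (np.int64(24), np.int64(55)), (np.int64(28), np.int64(80)), (np.int64(32), np.int64(70)), (np.int64(36), np.int64(74)), (np.int64(40), np.int64(76)), (np.int64(44), np.int64(359)), (np.int64(48), np.int64(0)), (np.int64(52), np.int64(0)), (np.int64(56), np.int64(2)), (np.int64(60), np.int64(92)), (np.int64(64), np.int64(166)), (np.int64(68), np.int64(212)), (np.int64(72), np.int64(192)), (np.int64(76), np.int64(257)), (np.int64(80), np.int64(241)), (np.int64(84), np.int64(223)), (np.int64(88), np.int64(169)), (np.int64(92), np.int64(509)), (np.int64(96), np.int64(283)), (np.int64(100), np.int64(716)), (np.int64(104), np.int64(902)), (np.int64(108), np.int64(813)), (np.int64(112), np.int64(893))]
56 94 [  4.9 -12.6 -45.2] [ 10.2   9.8 -41. ]
64 378 [  4.5 -15.2 -53.3] [ 10.5  12.1 -45.3]
72 449 [  4.6 -15.4 -61.3] [ 10.3  12.  -53.3]
cap tool xy [ -0.7 -11.4 -25.2] [10.   9.   8.6]
scene [(np.int64(0)
[... 386 characters left out ...]
, np.int64(1)), (np.int64(56), np.int64(5)), (np.int64(60), np.int64(11)), (np.int64(64), np.int64(13)), (np.int64(68), np.int64(23)), (np.int64(72), np.int64(17)), (np.int64(76), np.int64(20)), (np.int64(80), np.int64(18)), (np.int64(84), np.int64(19)), (np.int64(88), np.int64(21)), (np.int64(92), np.int64(15)), (np.int64(96), np.int64(14)), (np.int64(100), np.int64(23)), (np.int64(104), np.int64(30)), (np.int64(108), np.int64(33)), (np.int64(112), np.int64(25))]
48 1 [  4.1   6.8 -37. ] [  4.1   6.8 -37. ]
56 16 [-11.1  -3.8 -45.1] [  6.3  13.3 -37.5]
64 36 [-12.4 -12.  -52.9] [  5.9  15.3 -45.3]
72 37 [-11.9 -12.4 -61.2] [  7.3  15.9 -53.4]
cap tool xy [-10.8  -6.2 -25.2] [ 8.9 12.9  8.4]
```

The tips are about 41 mm above the reported TCP. The cap is untouched and centred, so I'll reopen, go 39 mm lower and grip.

Call:
jog_arm:
  series:
    - {"translation": [0, 0, 0], "rot": [0, 0, 0], "fingers": -0.3}
    - {"translation": [0, 0, 0], "rot": [0, 0, 0], "fingers": -0.3}
    - {"translation": [0, 0, 0], "rot": [0, 0, 0], "fingers": -0.3}
    - {"translation": [0, 0, 0], "rot": [0, 0, 0], "fingers": -0.3}
    - {"translation": [0, 0, 0], "rot": [0, 0, 0], "fingers": -0.3}
    - {"translation": [0, 0, 0], "rot": [0, 0, 0], "fingers": -0.3}

```text
time: 5.85
tool_pos: [484.4, 377.7, 18.9]
tool_rot: [-1.874, -2.522, -0.0]
force: [-0.1, -0.2, 0.5]
finger_gap: 0.652
grasp_force: 0.0
```

Call:
jog_arm:
  series:
    - {"translation": [0, 0, 0.04], "rot": [0, 0, 0], "fingers": -0.3}
    - {"translation": [0, 0, 0.04], "rot": [0, 0, 0], "fingers": -0.3}
    - {"translation": [0, 0, 0.04], "rot": [0, 0, 0], "fingers": -0.3}
    - {"translation": [0, 0, 0.036], "rot": [0, 0, 0], "fingers": -0.3}
    - {"translation": [0, 0, 0], "rot": [0, 0, 0], "fingers": -0.3}
    - {"translation": [0, 0, 0], "rot": [0, 0, 0], "fingers": -0.3}

```text
time: 6.35
tool_pos: [483.6, 377.2, -21.5]
tool_rot: [-1.873, -2.521, 0.003]
force: [0.8, 0.3, 0.4]
finger_gap: 0.654
grasp_force: 0.0
```

Call:
jog_arm:
  series:
    - {"fingers": 0.1, "translation": [0, 0, 0], "rot": [0, 0, 0]}
    - {"fingers": 0.3, "translation": [0, 0, 0], "rot": [0, 0, 0]}
    - {"fingers": 0.4, "translation": [0, 0, 0], "rot": [0, 0, 0]}
    - {"fingers": 0.5, "translation": [0, 0, 0], "rot": [0, 0, 0]}
    - {"fingers": 0.6, "translation": [0, 0, 0], "rot": [0, 0, 0]}
    - {"fingers": 0.8, "translation": [0, 0, 0], "rot": [0, 0, 0]}
    - {"fingers": 1, "translation": [0, 0, 0], "rot": [0, 0, 0]}
    - {"fingers": 1, "translation": [0, 0, 0], "rot": [0, 0, 0]}
    - {"fingers": 1, "translation": [0, 0, 0], "rot": [0, 0, 0]}
    - {"fingers": 1, "translation": [0, 0, 0], "rot": [0, 0, 0]}

```text
time: 7.18
tool_pos: [484.7, 378.0, -19.5]
tool_rot: [1.873, 2.522, 0.002]
force: [0.2, -1.5, 6.1]
finger_gap: 0.222
grasp_force: 58.6
```

Call:
jog_arm:
  series:
    - {"translation": [0, 0, -0.05], "rot": [0, 0, 0], "fingers": 1}
    - {"translation": [0, 0, -0.06], "rot": [0, 0, 0], "fingers": 1}
    - {"translation": [-0.156, -0.0505, 0], "rot": [0, 0, 0], "fingers": 1}
    - {"translation": [-0.156, -0.0505, 0], "rot": [0, 0, 0], "fingers": 1}
    - {"translation": [-0.156, -0.0505, 0], "rot": [0, 0, 0], "fingers": 1}
    - {"translation": [-0.156, -0.0505, 0], "rot": [0, 0, 0], "fingers": 1}
    - {"translation": [-0.156, -0.0505, 0], "rot": [0, 0, 0], "fingers": 1}
    - {"translation": [0, 0, 0], "rot": [0, 0, 0], "fingers": 1}
    - {"translation": [0, 0, 0], "rot": [0, 0, 0], "fingers": 1}
    - {"translation": [0, 0, 0], "rot": [0, 0, 0], "fingers": 1}

```text
time: 8.02
tool_pos: [480.9, 173.0, 8.0]
tool_rot: [1.875, 2.52, 0.002]
force: [0.9, 1.3, -0.2]
finger_gap: 0.222
grasp_force: 58.6
```

Run:
```python
from look import *
c,s=look('w4')
u=proj(c,(520,184,14),True).astype(int);print(u,'mouth',proj(c,(479.6,172,14),True),'end',proj(c,(596.4,207.4,14),True))
x,y=u;x0=max(0,x-100);y0=max(0,y-75);print(x0,y0)
o=np.clip(c['p'][y0:y0+150,x0:x0+200,::-1].astype(int)*2,0,255).astype(np.uint8);cv2.imwrite('pics/w4c.png',cv2.resize(o,None,fx=4,fy=4,interpolation=cv2.INTER_CUBIC))
```

```text
tcp [480.94 172.99   7.95] tool y yaw 16.71410617135109 F [ 0.86  1.34 -0.25] gap 0.22244683161490372 t 8.0167
[386 224] mouth [317.1471091  224.60224373] end [497.13534174 220.69452336]
286 149
```

View pics/w4c.png

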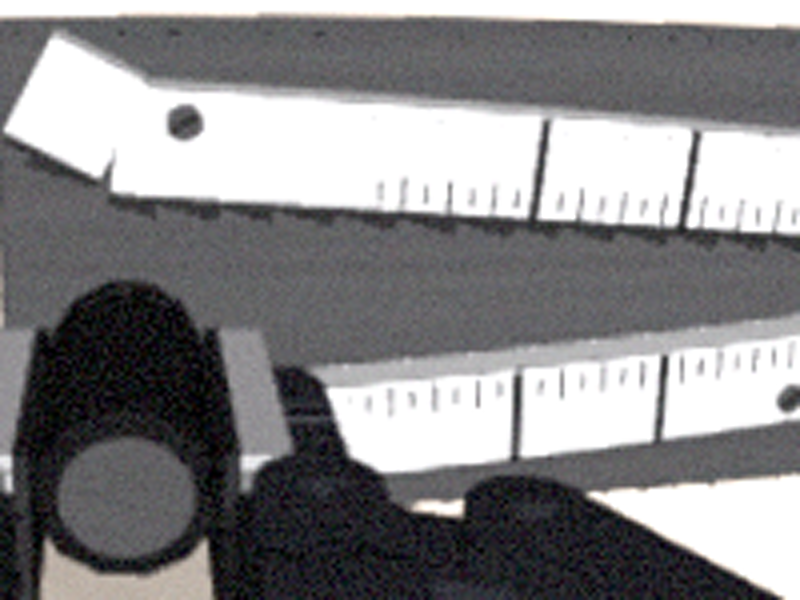

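Cap top disc is at crop (127,497). The slot edges are the upper rail from (115,195) to (780,236) and the lower rail from (335,390) to (780,338). The wide line runs (533,222)–(517,372) and the narrow line (684,230)–(662,356).

Run:
```python
from look import *
c=dict(np.load('w4.npz'));P=lambda q,z:onplane(c,286+q[0]/4,149+q[1]/4,z,True)[:2]
cap=P((127,497),73.5);L0,L1,R0,R1=P((115,195),14),P((780,236),14),P((335,390),14),P((780,338),14)
u=lambda a,b:(b-a)/np.linalg.norm(b-a)
uL,uR=u(L0,L1),u(R0,R1);ax=u(0*uL,uL+uR);print('yaw',np.degrees(np.arctan2(ax[1],ax[0])),'taper',np.degrees(np.arccos(uL@uR)))
# bisector: point equidistant: signed dists
n=lambda v:np.array([-v[1],v[0]])
left=n(ax)
W=[P((533,222),14),P((517,372),14)];N=[P((684,230),14),P((662,356),14)]
mW,mN=(W[0]+W[1])/2,(N[0]+N[1])/2
print('widths',np.linalg.norm(W[0]-W[1]),np.linalg.norm(N[0]-N[1]),mW,mN,'yaw lines',np.degrees(np.arctan2(*(mN-mW)[::-1])),np.linalg.norm(mN-mW))
for nm,p in(('W',mW),('N',mN),('L0',L0),('L1',L1),('R0',R0),('R1',R1),('cap',cap)):
    d=p-mW;print(nm,p.round(1),'gx',(d@ax+2.5).round(1),'gy',(d@left).round(2))
```

```text
yaw 17.155295860040212 taper 8.440157916662816
widths 24.862793096525127 21.522924577922804 [539.32681436 189.82216395] [564.04098242 197.39203158] yaw lines 17.029652548493207 25.847495024680935
W [539.3 189.8] gx 2.5 gy 0.0
N [564.  197.4] gx 28.3 gy -0.06
L0 [473.5 187.6] gx -61.1 gy 17.3
L1 [579.4 211.9] gx 47.3 gy 9.31
R0 [515.2 167.2] gx -27.2 gy -14.46
R1 [587.7 195.6] gx 50.4 gy -8.73
cap [479.8 172. ] gx -59.6 gy 0.52
```

Call:
jog_arm:
  series:
    - {"translation": [-0.002, 0, 0], "rot": [0, 0, -0.0035], "fingers": 1}
    - {"translation": [0, 0, 0.035], "rot": [0, 0, 0], "fingers": 1}
    - {"translation": [0, 0, 0.035], "rot": [0, 0, 0], "fingers": 1}
    - {"translation": [0, 0, 0.034], "rot": [0, 0, 0], "fingers": 1}
    - {"translation": [0, 0, 0], "rot": [0, 0, 0], "fingers": 1}
    - {"translation": [0, 0, 0], "rot": [0, 0, 0], "fingers": 1}
    - {"translation": [0, 0, 0], "rot": [0, 0, 0], "fingers": 1}
    - {"translation": [0, 0, 0], "rot": [0, 0, 0], "fingers": 1}

```text
time: 8.73
tool_pos: [480.2, 172.4, -18.8]
tool_rot: [-1.866, -2.527, 0.0]
force: [-0.8, -0.5, 0.1]
finger_gap: 0.219
grasp_force: 61.5
```

Call:
jog_arm:
  series:
    - {"translation": [0, 0.02, 0], "rot": [0, 0, 0], "fingers": 1}
    - {"translation": [0, 0.02, 0], "rot": [0, 0, 0], "fingers": 1}
    - {"translation": [0, 0.02, 0], "rot": [0, 0, 0], "fingers": 1}
    - {"translation": [0, 0.02, 0], "rot": [0, 0, 0], "fingers": 1}
    - {"translation": [0, 0.02, 0], "rot": [0, 0, 0], "fingers": 1}
    - {"translation": [0, 0.02, 0], "rot": [0, 0, 0], "fingers": 1}
    - {"translation": [0, 0.02, 0], "rot": [0, 0, 0], "fingers": 1}
    - {"translation": [0, 0.02, 0], "rot": [0, 0, 0], "fingers": 1}
    - {"translation": [0, 0.02, 0], "rot": [0, 0, 0], "fingers": 1}
    - {"translation": [0, 0, 0], "rot": [0, 0, 0], "fingers": 1}
    - {"translation": [0, 0, 0], "rot": [0, 0, 0], "fingers": 1}

```text
time: 9.65
tool_pos: [523.5, 185.6, -18.7]
tool_rot: [1.867, 2.527, 0.0]
force: [0.6, -0.7, -0.1]
finger_gap: 0.22
grasp_force: 61.5
```

```bash
cat > gp.py <<'E'
from look import *
c,s=look('wx')
ax=np.array([np.cos(np.radians(17.1)),np.sin(np.radians(17.1))]);l=np.array([-ax[1],ax[0]])
d=s['tool_pos'][:2]-[539.33,189.82]
# cap offset from tcp taken at w4: cap(479.8,172.0) tcp(480.94,172.99)
off=np.array([-1.14,-0.99])
print('cap gx',((d+off)@ax+2.5).round(1),'gy',((d+off)@l).round(2),'Fx',(s['force'][:2]@ax).round(2),'Fy',(s['force'][:2]@l).round(2))
V=c['p'].max(2).astype(np.uint8)
E
python3 gp.py
```

```text
tcp [523.54 185.61 -18.73] tool y yaw 17.09221215997968 F [ 0.55 -0.71 -0.14] gap 0.21957197790556335 t 9.65
cap gx -15.2 gy 0.01 Fx 0.32 Fy -0.84
```

Call:
jog_arm:
  series:
    - {"translation": [0, 0.02, 0], "rot": [0, 0, 0], "fingers": 1}
    - {"translation": [0, 0.02, 0], "rot": [0, 0, 0], "fingers": 1}
    - {"translation": [0, 0.02, 0], "rot": [0, 0, 0], "fingers": 1}
    - {"translation": [0, 0.02, 0], "rot": [0, 0, 0], "fingers": 1}
    - {"translation": [0, 0.012, 0], "rot": [0, 0, 0], "fingers": 1}
    - {"translation": [0, 0.012, 0], "rot": [0, 0, 0], "fingers": 1}
    - {"translation": [0, 0.012, 0], "rot": [0, 0, 0], "fingers": 1}
    - {"translation": [0, 0, 0], "rot": [0, 0, 0], "fingers": 1}

```text
time: 10.37
tool_pos: [551.8, 194.3, -18.6]
tool_rot: [1.866, 2.527, 0.001]
force: [0.8, -0.6, 0.2]
finger_gap: 0.221
grasp_force: 61.5
```

Call:
jog_arm:
  series:
    - {"translation": [0, 0.008, 0], "rot": [0, 0, 0], "fingers": 1}
    - {"translation": [0, 0.008, 0], "rot": [0, 0, 0], "fingers": 1}
    - {"translation": [0, 0, 0], "rot": [0, 0, 0], "fingers": 1}

```text
time: 10.62
tool_pos: [555.3, 195.4, -18.6]
tool_rot: [1.866, 2.527, 0.001]
force: [0.0, 0.1, -0.7]
finger_gap: 0.218
grasp_force: 61.5
```

```bash
python3 gp.py
```

```text
tcp [555.26 195.4  -18.63] tool y yaw 17.095002489581447 F [ 0.02  0.12 -0.66] gap 0.21843429002495285 t 10.6167
cap gx 18.0 gy 0.03 Fx 0.06 Fy 0.11
```

Call:
jog_arm:
  series:
    - {"translation": [0, 0.006, 0], "rot": [0, 0, 0], "fingers": 1}
    - {"translation": [0, 0.006, 0], "rot": [0, 0, 0], "fingers": 1}
    - {"translation": [0, 0.006, 0], "rot": [0, 0, 0], "fingers": 1}
    - {"translation": [0, 0, 0], "rot": [0, 0, 0], "fingers": 1}

```text
time: 11.0
tool_pos: [559.6, 196.7, -18.6]
tool_rot: [1.866, 2.527, 0.001]
force: [0.7, -0.3, -0.7]
finger_gap: 0.222
grasp_force: 61.5
```

Call:
jog_arm:
  series:
    - {"translation": [0, 0.006, 0], "rot": [0, 0, 0], "fingers": 1}
    - {"translation": [0, 0.006, 0], "rot": [0, 0, 0], "fingers": 1}
    - {"translation": [0, 0, 0], "rot": [0, 0, 0], "fingers": 1}

```text
time: 11.25
tool_pos: [562.5, 197.6, -18.6]
tool_rot: [1.866, 2.527, 0.001]
force: [0.3, -0.3, -0.3]
finger_gap: 0.224
grasp_force: 61.5
```

```bash
python3 gp.py
```

```text
tcp [562.48 197.57 -18.59] tool y yaw 17.09310772109572 F [ 0.28 -0.34 -0.26] gap 0.22364761575384162 t 11.25
cap gx 25.5 gy -0.01 Fx 0.17 Fy -0.41
```

Call:
jog_arm:
  series:
    - {"translation": [0, 0.006, 0], "rot": [0, 0, 0], "fingers": 1}
    - {"translation": [0, 0.006, 0], "rot": [0, 0, 0], "fingers": 1}
    - {"translation": [0, 0, 0], "rot": [0, 0, 0], "fingers": 1}

```text
time: 11.55
tool_pos: [565.1, 198.5, -18.6]
tool_rot: [-1.867, -2.527, -0.0]
force: [-0.0, 0.5, -0.5]
finger_gap: 0.218
grasp_force: 61.5
```

Call:
jog_arm:
  series:
    - {"translation": [0, 0.006, 0], "rot": [0, 0, 0], "fingers": 1}
    - {"translation": [0, 0.006, 0], "rot": [0, 0, 0], "fingers": 1}
    - {"translation": [0, 0, 0], "rot": [0, 0, 0], "fingers": 1}

```text
time: 11.8
tool_pos: [567.8, 199.4, -18.8]
tool_rot: [-1.867, -2.527, 0.0]
force: [-1.7, 1.2, -1.1]
finger_gap: 0.218
grasp_force: 61.4
```

```bash
python3 gp.py
```

```text
tcp [567.75 199.42 -18.79] tool y yaw 17.08906322098869 F [-1.7   1.17 -1.12] gap 0.21823355624823623 t 11.8
cap gx 31.1 gy 0.21 Fx -1.28 Fy 1.61
```

Call:
jog_arm:
  series:
    - {"translation": [0.002, 0, 0], "rot": [0, 0, 0], "fingers": 1}
    - {"translation": [0, 0, 0], "rot": [0, 0, 0], "fingers": 1}
    - {"translation": [0, 0, 0], "rot": [0, 0, 0], "fingers": 1}

```text
time: 12.1
tool_pos: [567.9, 199.6, -18.6]
tool_rot: [1.866, 2.527, 0.0]
force: [0.1, -0.3, 0.1]
finger_gap: 0.22
grasp_force: 61.4
```

Call:
jog_arm:
  series:
    - {"translation": [0, 0.004, 0], "rot": [0, 0, 0], "fingers": 1}
    - {"translation": [0, 0.004, 0], "rot": [0, 0, 0], "fingers": 1}
    - {"translation": [0, 0, 0], "rot": [0, 0, 0], "fingers": 1}

```text
time: 12.35
tool_pos: [569.8, 200.3, -18.6]
tool_rot: [1.867, 2.527, 0.0]
force: [-0.2, -0.1, -0.5]
finger_gap: 0.218
grasp_force: 61.4
```

```bash
python3 gp.py
```

```text
tcp [569.85 200.35 -18.61] tool y yaw 17.08625004728711 F [-0.2  -0.07 -0.45] gap 0.21839725174053806 t 12.35
cap gx 33.4 gy 0.48 Fx -0.21 Fy -0.01
```

Sideways contact cleared after the shift to the left. I'll carry on in small steps.

Call:
jog_arm:
  series:
    - {"translation": [0, 0.004, 0], "rot": [0, 0, 0], "fingers": 1}
    - {"translation": [0, 0.004, 0], "rot": [0, 0, 0], "fingers": 1}
    - {"translation": [0, 0, 0], "rot": [0, 0, 0], "fingers": 1}

```text
time: 12.65
tool_pos: [571.6, 201.0, -18.7]
tool_rot: [-1.867, -2.527, -0.0]
force: [-1.9, 1.1, 0.4]
finger_gap: 0.219
grasp_force: 61.4
```

Call:
jog_arm:
  series:
    - {"translation": [0, 0.004, 0], "rot": [0, 0, 0], "fingers": 1}
    - {"translation": [0, 0, 0], "rot": [0, 0, 0], "fingers": 1}
    - {"translation": [0, 0, 0], "rot": [0, 0, 0], "fingers": 1}

```text
time: 12.9
tool_pos: [572.1, 201.1, -18.8]
tool_rot: [-1.866, -2.527, 0.001]
force: [-2.2, 1.1, -0.1]
finger_gap: 0.219
grasp_force: 61.5
```

```bash
python3 gp.py
```

```text
tcp [572.06 201.13 -18.81] tool y yaw 17.095980092676086 F [-2.19  1.15 -0.1 ] gap 0.21931441644196284 t 12.9
cap gx 35.7 gy 0.58 Fx -1.76 Fy 1.74
```

Call:
jog_arm:
  series:
    - {"translation": [0.0015, 0, 0], "rot": [0, 0, 0], "fingers": 1}
    - {"translation": [0, 0, 0], "rot": [0, 0, 0], "fingers": 1}
    - {"translation": [0, 0, 0], "rot": [0, 0, 0], "fingers": 1}

```text
time: 13.2
tool_pos: [572.1, 201.2, -18.8]
tool_rot: [-1.866, -2.527, 0.001]
force: [-0.8, -2.3, -0.9]
finger_gap: 0.215
grasp_force: 61.5
```

Call:
jog_arm:
  series:
    - {"translation": [0, 0.004, 0], "rot": [0, 0, 0], "fingers": 1}
    - {"translation": [0, 0, 0], "rot": [0, 0, 0], "fingers": 1}
    - {"translation": [0, 0, 0], "rot": [0, 0, 0], "fingers": 1}

```text
time: 13.45
tool_pos: [572.8, 201.5, -18.8]
tool_rot: [-1.866, -2.526, 0.002]
force: [-2.7, -3.2, 0.9]
finger_gap: 0.222
grasp_force: 61.5
```

```bash
python3 gp.py
```

```text
tcp [572.83 201.48 -18.85] tool y yaw 17.088690440568712 F [-2.72 -3.17  0.85] gap 0.2223539287688708 t 13.45
cap gx 36.6 gy 0.68 Fx -3.54 Fy -2.23
```

Call:
jog_arm:
  series:
    - {"translation": [-0.0008, 0.001, 0], "rot": [0, 0, 0], "fingers": 1}
    - {"translation": [0, 0, 0], "rot": [0, 0, 0], "fingers": 1}
    - {"translation": [0, 0, 0], "rot": [0, 0, 0], "fingers": 1}
    - {"translation": [0, 0, 0], "rot": [0, 0, 0], "fingers": 1}

```text
time: 13.83
tool_pos: [572.9, 201.5, -18.9]
tool_rot: [-1.866, -2.526, 0.002]
force: [-4.1, -2.8, 1.1]
finger_gap: 0.22
grasp_force: 61.6
```

```bash
python3 gp.py; python3 gp.py
```

```text
tcp [572.9  201.53 -18.89] tool y yaw 17.099150479465493 F [-4.13 -2.76  1.08] gap 0.2201315929916634 t 13.8333
cap gx 36.6 gy 0.71 Fx -4.76 Fy -1.42
tcp [572.92 201.51 -18.86] tool y yaw 17.094364963010605 F [-4.76 -1.66 -0.17] gap 0.21661615471125836 t 13.8833
cap gx 36.7 gy 0.68 Fx -5.03 Fy -0.19
```

Wedged lightly: about 5 N along the slot with almost none sideways. I'll let it rest and look.

Call:
jog_arm:
  series:
    - {"translation": [0, 0, 0], "rot": [0, 0, 0], "fingers": 1}
    - {"translation": [0, 0, 0], "rot": [0, 0, 0], "fingers": 1}
    - {"translation": [0, 0, 0], "rot": [0, 0, 0], "fingers": 1}
    - {"translation": [0, 0, 0], "rot": [0, 0, 0], "fingers": 1}
    - {"translation": [0, 0, 0], "rot": [0, 0, 0], "fingers": 1}
    - {"translation": [0, 0, 0], "rot": [0, 0, 0], "fingers": 1}
    - {"translation": [0, 0, 0], "rot": [0, 0, 0], "fingers": 1}
    - {"translation": [0, 0, 0], "rot": [0, 0, 0], "fingers": 1}
    - {"translation": [0, 0, 0], "rot": [0, 0, 0], "fingers": 1}
    - {"translation": [0, 0, 0], "rot": [0, 0, 0], "fingers": 1}
    - {"translation": [0, 0, 0], "rot": [0, 0, 0], "fingers": 1}
    - {"translation": [0, 0, 0], "rot": [0, 0, 0], "fingers": 1}

```text
time: 14.93
tool_pos: [572.9, 201.5, -18.9]
tool_rot: [-1.866, -2.526, 0.002]
force: [-4.5, -2.1, -0.0]
finger_gap: 0.222
grasp_force: 61.6
```

```bash
python3 gp.py
python3 - <<'E'
from h import *
c=dict(np.load('wx.npz'))
o=np.clip(c['p'][145:295,215:415,::-1].astype(int)*2,0,255).astype(np.uint8);cv2.imwrite('pics/w5c.png',cv2.resize(o,None,fx=4,fy=4,interpolation=cv2.INTER_CUBIC))
E
```

```text
tcp [572.89 201.49 -18.88] tool y yaw 17.095545983091597 F [-4.46 -2.14 -0.01] gap 0.22238924663019485 t 14.9333
cap gx 36.6 gy 0.68 Fx -4.89 Fy -0.74
```

View pics/w5c.png

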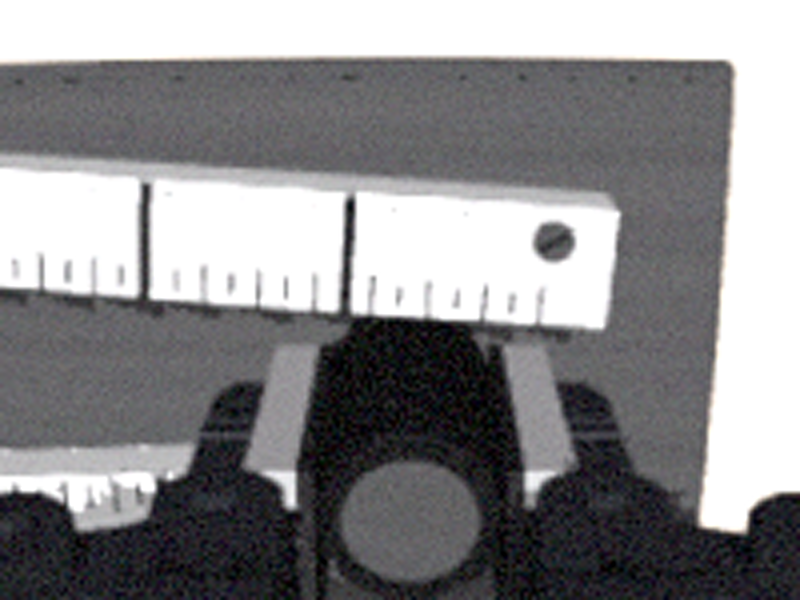

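The cap's axis is at crop x≈412 and the narrow line at x≈347, so it stopped about 8 mm beyond the second line. It is a small cap and goes in the narrow bay.

Call:
jog_arm:
  series:
    - {"translation": [0, -0.006, 0], "rot": [0, 0, 0], "fingers": 1}
    - {"translation": [0, -0.004, -0.02], "rot": [0, 0, 0], "fingers": 1}
    - {"translation": [0, 0, -0.06], "rot": [0, 0, 0], "fingers": 1}
    - {"translation": [0, 0, -0.06], "rot": [0, 0, 0], "fingers": 1}
    - {"translation": [0, 0, 0], "rot": [0, 0, 0], "fingers": 1}

```text
time: 15.4
tool_pos: [574.4, 202.3, 19.6]
tool_rot: [1.864, 2.524, 0.009]
force: [1.0, 0.1, -1.0]
finger_gap: 0.219
grasp_force: 61.4
```

Call:
jog_arm:
  series:
    - {"translation": [-0.1106, -0.0943, 0], "rot": [0, 0, 0], "fingers": 1}
    - {"translation": [-0.1106, -0.0943, 0], "rot": [0, 0, 0], "fingers": 1}
    - {"translation": [-0.1106, -0.0943, 0], "rot": [0, 0, 0], "fingers": 1}
    - {"translation": [-0.1106, -0.0943, 0], "rot": [0, 0, 0], "fingers": 1}
    - {"translation": [-0.1106, -0.0943, 0], "rot": [0, 0, 0], "fingers": 1}
    - {"translation": [-0.1106, -0.0943, 0], "rot": [0, 0, 0], "fingers": 1}
    - {"translation": [-0.1106, -0.0943, 0], "rot": [0, 0, 0], "fingers": 1}
    - {"translation": [0, 0, 0], "rot": [0, 0, 0], "fingers": 1}
    - {"translation": [0, 0, 0], "rot": [0, 0, 0], "fingers": 1}
    - {"translation": [0, 0, 0], "rot": [0, 0, 0], "fingers": 1}

```text
time: 16.23
tool_pos: [471.5, -32.6, 16.5]
tool_rot: [1.867, 2.525, 0.002]
force: [-0.4, 0.5, -0.2]
finger_gap: 0.22
grasp_force: 61.4
```

Run:
```python
from look import *
c,s=look('w6')
V=cv2.cvtColor(c['p'],cv2.COLOR_RGB2HSV);p=c['p'].astype(int)
y=np.array([.0715,.9974]);xx=np.array([.9974,-.0715]);o=np.array([464,-100.4])
# probe along organiser y in x offset +20, rays at z=14, print blueness
for dx in(-22,0,22):
    r=[]
    for t in range(30,104,2):
        u,v=proj(c,[*(o+xx*dx+y*t),14],True)
        r.append((t,int(p[int(v),int(u)].sum()),int((p[int(v),int(u),2]-p[int(v),int(u),0]))))
    print(dx,r)
r=[]
for dx in range(-44,46,2):
    u,v=proj(c,[*(o+xx*dx+y*84),14],True);r.append((dx,int(p[int(v),int(u)].sum()),int(p[int(v),int(u),2]-p[int(v),int(u),0])))
print(r)
```

```text
tcp [471.46 -32.64  16.54] tool y yaw 17.03130647705541 F [-0.37  0.52 -0.25] gap 0.21986437748707668 t 16.2333
-22 [(30, 142, 8), (32, 283, 14), (34, 265, 14), (36, 255, 13), (38, 226, 11), (40, 258, 12), (42, 337, 17), (44, 354, 20), (46, 341, 19), (48, 315, 18), (50, 324, 15), (52, 340, 16), (54, 347, 15), (56, 340, 15), (58, 343, 15), (60, 340, 15), (62, 351, 16), (64, 343, 16), (66, 344, 13), (68, 344, 14), (70, 344, 16), (72, 333, 15), (74, 349, 15), (76, 349, 16), (78, 351, 17), (80, 346, 15), (82, 345, 15), (84, 348, 16), (86, 330, 15), (88, 363, 20), (90, 317, 18), (92, 395, -15), (94, 392, -15), (96, 402, -14), (98, 402, -13), (100, 402, -11), (102, 401, -13)]
0 [(30, 48, 4), (32, 42, -3), (34, 27, 13), (36, 0, 0), (38, 28, 0), (40, 2, -2), (42, 23, 5), (44, 17, 3), (46, 35, -4), (48, 33, 3), (50, 19, -6), (52, 12, 3), (54, 0, 0), (56, 7, 0), (58, 32, -2), (60, 3, 3), (62, 16, 0), (64, 72, 3), (66, 182, 8), (68, 344, 16), (70, 348, 15), (72, 346, 17), (74, 344, 17), (76, 341, 16), (78, 336, 16), (80, 339, 16), (82, 345, 17), (84, 339, 19), (86, 334, 18), (88, 354, 20), (90,
[... 654 characters left out ...]

[(-44, 398, -12), (-42, 401, -15), (-40, 397, -12), (-38, 399, -12), (-36, 399, -14), (-34, 364, 13), (-32, 315, 19), (-30, 344, 17), (-28, 345, 13), (-26, 343, 15), (-24, 337, 17), (-22, 348, 16), (-20, 349, 15), (-18, 342, 15), (-16, 345, 13), (-14, 340, 16), (-12, 343, 15), (-10, 343, 16), (-8, 342, 16), (-6, 343, 15), (-4, 340, 17), (-2, 340, 16), (0, 339, 19), (2, 338, 16), (4, 337, 15), (6, 348, 16), (8, 344, 16), (10, 342, 16), (12, 345, 16), (14, 338, 17), (16, 338, 19), (18, 337, 18), (20, 340, 18), (22, 338, 18), (24, 340, 18), (26, 336, 15), (28, 298, 18), (30, 250, 11), (32, 363, 14), (34, 404, -15), (36, 401, -17), (38, 404, -15), (40, 404, -15), (42, 395, -17), (44, 394, -14)]
```

The organiser position is confirmed to about 1 mm and the cap is over the narrow bay's centre. Lowering it now.

Call:
jog_arm:
  series:
    - {"translation": [0, -0.005, 0.05], "rot": [0, 0, 0], "fingers": 1}
    - {"translation": [0, 0, 0.05], "rot": [0, 0, 0], "fingers": 1}
    - {"translation": [0, 0, 0.03], "rot": [0, 0, 0], "fingers": 1}
    - {"translation": [0, 0, 0.01], "rot": [0, 0, 0], "fingers": 1}
    - {"translation": [0, 0, 0], "rot": [0, 0, 0], "fingers": 1}
    - {"translation": [0, 0, 0], "rot": [0, 0, 0], "fingers": 1}

```text
time: 16.78
tool_pos: [469.5, -32.5, -18.6]
tool_rot: [1.865, 2.528, 0.0]
force: [-0.2, -0.0, 0.0]
finger_gap: 0.219
grasp_force: 61.4
```

Call:
jog_arm:
  series:
    - {"translation": [0, 0, 0.004], "rot": [0, 0, 0], "fingers": 1}
    - {"translation": [0, 0, 0], "rot": [0, 0, 0], "fingers": 1}
    - {"translation": [0, 0, 0], "rot": [0, 0, 0], "fingers": 1}

```text
time: 17.03
tool_pos: [469.4, -32.9, -19.3]
tool_rot: [1.866, 2.526, 0.001]
force: [-0.2, -0.3, -0.4]
finger_gap: 0.224
grasp_force: 61.4
```

Call:
jog_arm:
  series:
    - {"translation": [0, 0, 0.003], "rot": [0, 0, 0], "fingers": 1}
    - {"translation": [0, 0, 0], "rot": [0, 0, 0], "fingers": 1}
    - {"translation": [0, 0, 0], "rot": [0, 0, 0], "fingers": 1}

```text
time: 17.28
tool_pos: [469.1, -33.0, -20.3]
tool_rot: [1.867, 2.527, 0.0]
force: [-0.5, -0.1, 0.1]
finger_gap: 0.222
grasp_force: 61.4
```

Call:
jog_arm:
  series:
    - {"translation": [0, 0, 0.003], "rot": [0, 0, 0], "fingers": 1}
    - {"translation": [0, 0, 0], "rot": [0, 0, 0], "fingers": 1}
    - {"translation": [0, 0, 0], "rot": [0, 0, 0], "fingers": 1}

```text
time: 17.53
tool_pos: [469.1, -32.9, -21.2]
tool_rot: [-1.867, -2.527, 0.0]
force: [-0.4, -1.0, -0.0]
finger_gap: 0.219
grasp_force: 61.4
```

Call:
jog_arm:
  series:
    - {"translation": [0, 0, 0.003], "rot": [0, 0, 0], "fingers": 1}
    - {"translation": [0, 0, 0], "rot": [0, 0, 0], "fingers": 1}
    - {"translation": [0, 0, 0], "rot": [0, 0, 0], "fingers": 1}

```text
time: 17.78
tool_pos: [469.1, -32.9, -22.0]
tool_rot: [-1.867, -2.527, 0.0]
force: [-0.7, -0.2, 0.3]
finger_gap: 0.223
grasp_force: 61.4
```

Call:
jog_arm:
  series:
    - {"translation": [0, 0, 0.002], "rot": [0, 0, 0], "fingers": 1}
    - {"translation": [0, 0, 0], "rot": [0, 0, 0], "fingers": 1}
    - {"translation": [0, 0, 0], "rot": [0, 0, 0], "fingers": 1}

```text
time: 18.03
tool_pos: [469.1, -32.9, -22.2]
tool_rot: [1.867, 2.527, 0.0]
force: [-1.8, 0.1, 5.3]
finger_gap: 0.22
grasp_force: 62.3
```

Run:
```python
from look import *
c,s=look('w7')
from scipy.spatial.transform import Rotation as R
T=R.from_rotvec(s['tool_rot']).inv();out=[]
for v in range(150,330):
    for u in range(260,380):
        z=c['d'][v,u]
        if z>0:
            o,d=ray(c,u,v,True);out.append(o+d/(c['R'][2]@d)*z)
P=np.array(out);q=T.apply(P-s['tool_pos'])
k=(np.hypot(q[:,0]+.6,q[:,1]+1.4)<6)&(P[:,2]<80);print('cap top z',np.median(P[k,2]),k.sum())
```

```text
tcp [469.13 -32.89 -22.17] tool y yaw 17.093931641645554 F [-1.83  0.09  5.26] gap 0.22010605828622826 t 18.0333
cap top z 44.81613589149909 561
```

Floor contact felt (5 N). I'll ease off and open gently.

Call:
jog_arm:
  series:
    - {"translation": [0, 0, -0.001], "rot": [0, 0, 0], "fingers": 1}
    - {"translation": [0, 0, 0], "rot": [0, 0, 0], "fingers": 0.5}
    - {"translation": [0, 0, 0], "rot": [0, 0, 0], "fingers": 0.4}
    - {"translation": [0, 0, 0], "rot": [0, 0, 0], "fingers": 0.3}
    - {"translation": [0, 0, 0], "rot": [0, 0, 0], "fingers": 0.1}
    - {"translation": [0, 0, 0], "rot": [0, 0, 0], "fingers": -0.1}
    - {"translation": [0, 0, 0], "rot": [0, 0, 0], "fingers": -0.3}
    - {"translation": [0, 0, 0], "rot": [0, 0, 0], "fingers": -0.3}
    - {"translation": [0, 0, 0], "rot": [0, 0, 0], "fingers": -0.3}

```text
time: 18.83
tool_pos: [469.1, -32.9, -22.2]
tool_rot: [1.867, 2.527, 0.0]
force: [-0.5, -0.8, -0.2]
finger_gap: 0.646
grasp_force: 0.0
```

Call:
jog_arm:
  series:
    - {"translation": [0, 0, -0.02], "rot": [0, 0, 0], "fingers": -0.3}
    - {"translation": [0, 0, -0.06], "rot": [0, 0, 0], "fingers": -0.3}
    - {"translation": [0, 0, -0.12], "rot": [0, 0, 0], "fingers": -0.3}
    - {"translation": [0, 0, -0.15], "rot": [0, 0, 0], "fingers": -0.3}
    - {"translation": [0, 0, -0.15], "rot": [0, 0, 0], "fingers": -0.3}
    - {"translation": [0, 0, 0], "rot": [0, 0, 0], "fingers": -0.3}
    - {"translation": [0, 0, 0], "rot": [0, 0, 0], "fingers": -0.3}
    - {"translation": [0, 0, 0], "rot": [0, 0, 0], "fingers": -0.3}

```text
time: 19.5
tool_pos: [468.8, -32.9, 103.0]
tool_rot: [1.866, 2.527, 0.0]
force: [0.2, -0.0, -1.0]
finger_gap: 0.647
grasp_force: 0.0
```

Run:
```python
from look import *
c,s=look('w8');x,y=proj(c,(468,-34,30),True).astype(int)
o=np.clip(c['p'][max(0,y-110):y+110,max(0,x-145):x+145,::-1].astype(int)*2,0,255).astype(np.uint8);cv2.imwrite('pics/w8c.png',cv2.resize(o,None,fx=2.7,fy=2.7,interpolation=cv2.INTER_CUBIC))
```

```text
tcp [468.84 -32.87 102.98] tool y yaw 17.09240822515119 F [ 0.16 -0.04 -1.01] gap 0.647203513827746 t 19.5
```

View pics/w8c.png

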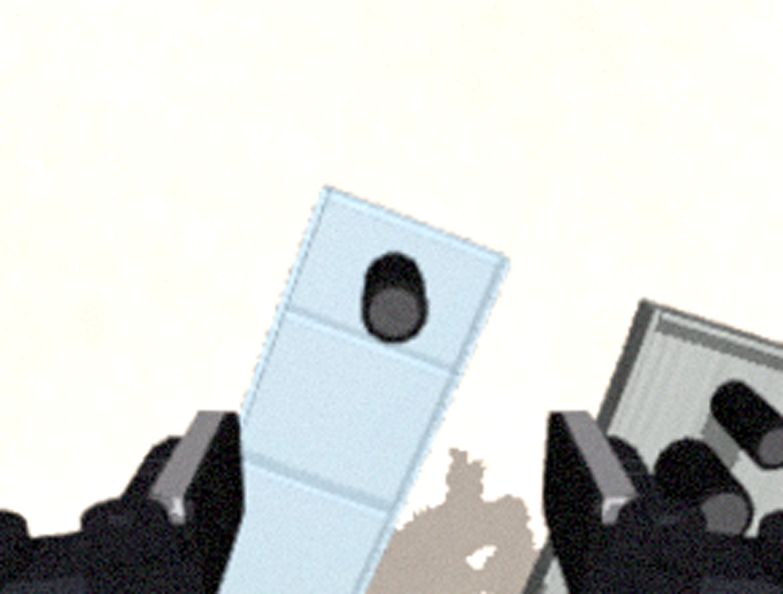

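The cap stands upright at (394,300), its foot well inside the narrow end bay, and the gripper is clear of everything.

```bash
python3 -c "
from rig import arm
print(arm.job_done())"
```

```text
the job is handed in; nothing more can be done
None
```

The cap from the coaster wedged lightly (about 5 N) roughly 8 mm past the second line, so it is a small one; it now stands upright and released in the narrow bay, and the job is handed in.

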